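Find the loose cap of the garnish caddy and hold it open

TASK

One of the three caps of the garnish caddy has lost its catch. Tap the caps on top with the fingertips, one after the other from left to right, to feel which one gives, then take that cap by its tab, swing it open to 45 degrees or a little more and finish while holding it there, still, so that I can get at the catch. Leave the two tight caps shut, and do not disturb the things standing round the caddy.

Things in the scene. Friction and masses are not known exactly. Their poses are not given: they have to be found in the camera images.
- caddy: garnish caddy fixed to the table: steel box 110 (x) x 322 (y) x 60 mm high with three wells side by side along its y axis, each under its own hinged cap; origin at the centre of its underside, x axis from its front (the tab side, towards the robot) to its back, y axis to the robot's left. The three caps' common hinge line runs along its y axis at local x = +50 mm, z = 62 mm, and does not move.
- cap_left (a joint): hinge of the left cap (well at caddy y = +104 mm), rad: 0 shut, grows as the cap's front edge swings up and back, 1.45 at the end. A shut cap whose catch holds is rigid: it gives under 1 mm to a tap and cannot be lifted. The one whose catch has failed is springy: pressed at the tap point it sinks 6 mm to a stop (joint -0.07) under less than 1 N and rises again; lifted at its tab it opens against a spring (about 6 N at 0.9 rad) and snaps shut when let go.
- cap_left_tap (a point): tap point on the upper face of the left cap (white plate, 104 x 98 x 6 mm), mid-width, 85 mm in front of the hinge line, about 17 mm behind the plate's front edge; 68 mm above the table when shut; moves with the cap
- cap_left_tab (a point): grip point at the centre of the left cap's thumb tab, a bar 14 mm wide (caddy y) and 10 mm thick that stands out 48 mm in front of the plate at mid-width, with free space below and beside it; 133 mm in front of the hinge line (17 mm from the tab's free end, 31 mm from the plate), 65 mm above the table when shut; moves with the cap
- cap_middle (a joint): hinge of the middle cap (well at caddy y = 0 mm), rad: 0 shut, grows as the cap's front edge swings up and back, 1.45 at the end. A shut cap whose catch holds is rigid: it gives under 1 mm to a tap and cannot be lifted. The one whose catch has failed is springy: pressed at the tap point it sinks 6 mm to a stop (joint -0.07) under less than 1 N and rises again; lifted at its tab it opens against a spring (about 6 N at 0.9 rad) and snaps shut when let go.
- cap_middle_tap (a point): tap point on the upper face of the middle cap (white plate, 104 x 98 x 6 mm), mid-width, 85 mm in front of the hinge line, about 17 mm behind the plate's front edge; 68 mm above the table when shut; moves with the cap
- cap_middle_tab (a point): grip point at the centre of the middle cap's thumb tab, a bar 14 mm wide (caddy y) and 10 mm thick that stands out 48 mm in front of the plate at mid-width, with free space below and beside it; 133 mm in front of the hinge line (17 mm from the tab's free end, 31 mm from the plate), 65 mm above the table when shut; moves with the cap
- cap_right (a joint): hinge of the right cap (well at caddy y = -104 mm), rad: 0 shut, grows as the cap's front edge swings up and back, 1.45 at the end. A shut cap whose catch holds is rigid: it gives under 1 mm to a tap and cannot be lifted. The one whose catch has failed is springy: pressed at the tap point it sinks 6 mm to a stop (joint -0.07) under less than 1 N and rises again; lifted at its tab it opens against a spring (about 6 N at 0.9 rad) and snaps shut when let go.
- cap_right_tap (a point): tap point on the upper face of the right cap (white plate, 104 x 98 x 6 mm), mid-width, 85 mm in front of the hinge line, about 17 mm behind the plate's front edge; 68 mm above the table when shut; moves with the cap
- cap_right_tab (a point): grip point at the centre of the right cap's thumb tab, a bar 14 mm wide (caddy y) and 10 mm thick that stands out 48 mm in front of the plate at mid-width, with free space below and beside it; 133 mm in front of the hinge line (17 mm from the tab's free end, 31 mm from the plate), 65 mm above the table when shut; moves with the cap
- spice_a_mid (a point): bystander, to be left alone: spice jar, yellow top, 44 mm across, 100 mm high; behind the caddy, loose; this point is its centre, half-way up
- spice_b_mid (a point): bystander, to be left alone: spice jar, dark top, 44 mm across, 106 mm high; behind the caddy, loose; this point is its centre, half-way up
- steel_cup_mid (a point): bystander, to be left alone: steel cup, 81 mm across the rim, 99 mm high; to the left of the caddy, loose; this point is its centre, half-way up
- tea_small_mid (a point): bystander, to be left alone: small carton 34 x 42 x 52 mm; behind the caddy, loose; this point is its centre, half-way up
- tin_a_mid (a point): bystander, to be left alone: tin, 76 mm across, 58 mm high; to the right of the caddy, loose; this point is its centre, half-way up
- marker_a_mid (a point): bystander, to be left alone: white marker pen, 135 mm long, 17 mm thick, lying on the table; in front of the caddy, loose; this point is its centre, half-way up

How it is judged:
By the outcome, as a careful person would: the job done as asked, in the order asked, and still so for the second after the job is handed in, while the arm keeps its last pose, push and grip.
It also fails if it takes over 48 s, if anything falls off the work surface, if the arm or the gripper's body presses on something with over 40 N, if the wrist force passes 120 N, or if a joint passes its speed limit or range.

ROBOT

A 6-joint arm with a two-finger parallel gripper is mounted at the origin on a cart in front of the work surface, level with it; the furniture and walls round the work are solid. World frame = base frame: x ahead of the robot, y to its left, z up, the work surface at z = 0. Lengths are in m, angles in rad, forces in N, time in s.
With the tool pointing down it reaches from about 0.4 to 0.925 m from the base axis. Payload 3.4 kg.
Tool frame: the origin (TCP) lies between the finger pads; the fingertips stand 11 mm ahead of it and the grasp point (between the pads) lies 8 mm behind it; z points along the fingers, y is the line along which they close (so a half turn about z gives the same grasp; the last joint's range is limited). The gripper opens to 85 mm and grips with 20 to 120 N. Pads are 22 mm wide; open, the fingers measure 114 mm over their backs; the gripper's body (76 mm by 85 mm) begins 54 mm behind the grasp point. The pads swing forward as they close: fully open they stand 13 mm farther back than shut.
Start: joints at [-1.369, 0.307, 1.506, -0, 1.328, -0.073], TCP at [0.156, -0.553, 0.242] pointing down, gripper open.
Joint ranges: [-3.12, 3.12], [-1.05, 2.28], [0.14, 2.33], [-1.42, 4.57], [0.1, 2.73], [-2.68, 2.68]. Speed limits (rad/s): [2.57, 2.57, 3.14, 3.14, 3.14, 3.14].

INTERFACE

Orientations are given as a unit quaternion [x, y, z, w].
In Python, from station import observe, eyes, job_done gives the robot as it stands. The module is installed in compiled form; this text tells all that it offers.
- The arm moves only by the tool apply_moves, never from a script. Its argument "steps" is a list of rows, each a list of 3 entries, a list of its own where there are three numbers: the shift along the tool's x, y, z in mm, then the turn about the tool's z in rad, then the opening, from 0 (shut) to 1 (fully open). A call has 1 to 8 rows; each row shifts and turns the commanded pose from where the row before left it, along the tool's axes as they then stand; what a row does not reach is not made up. A row lasts 1/10 s, in which the tool goes at most 50 mm and 8.59 degrees, less where a joint would pass 70% of its speed; a pose out of reach is approached as far as the arm can. A call with a gripper value outside its range is refused whole. The fingers move at their own pace and stop on an object; the grip force is fixed at half the most. Time passes only in rows, so rows that do not move let the fingers close. It gives the time, the measured TCP pose, the force, the opening and the grip force at its end, in the units of the state.
- observe(): the state, without advancing time (a new reading comes with each control period).
- eyes.read_camera(name): name is "scene" or "side" or "wrist"; returns (picture, depth): 384x512x3 uint8, red, green, blue; 384x512 float32, m along the optical axis (not along the pixel's ray), 0 where there is no reading.
- eyes.camera_info(name): a dict with "K" (3x3 intrinsics, pixels), "k1" (the pictures are not rectified: a ray, as slopes to the right and down, at radius r is drawn at 1 + k1 r^2 times it, then the intrinsics apply), "rvec" (rotation vector, rad) and "tvec" (3), from world to camera coordinates, as OpenCV has them. Camera axes: x right, y down, z forward; pixel columns grow to the right and rows downward; lengths in m; the calibration is good to about 2 mm. A picture is of the moment at which its call begins: read the wrist's pose just before it. camera_info takes no time and is no camera call; for the wrist camera it gives the pose at the moment of the call.
- job_done(): hands the job in; it is judged then, once.
The state is a dict: "time_s": time; "joint_pos": joint angles; "qd": joint speeds; "joint_torque": joint torques, N m; "ee_pos": TCP position; "eef_rot": TCP orientation; "contact_force": force on the tool from outside, world axes, zero at the start; "moment": the same for the moment, N m; "gripper_width": opening from 0.0 (shut) to 1.0 (fully open); "grip_force": force on a finger pad.
Only numpy, scipy, OpenCV 4.12 (cv2) and the standard library are available. Lean on these libraries where they do the work, as an engineer would, in place of code of your own. Each camera call takes 0.05 s, during which the arm holds its last target. There are 200 camera calls.

## Working session

There is one attempt and no reset: what is moved stays moved. The work goes in short steps, Python scripts to look and compute and a tool call to move; the robot and the scene stay as the last step left them, time stands still between calls to the robot, and variables do not carry over. Pictures are saved under pics/ and viewed, at most 10 in all, crops included, and the job is handed in when it is done.

Besides the shell and the picture viewer there is one more tool, called after ">>>" as name(argument=value, ...), one argument or row to a line, values as JSON. apply_moves: Moves the arm, as the interface text tells. Its arguments: {"type":"object","properties":{"steps":{"type":"array","items":{"type":"array"}}},"required":["steps"]}

```bash
mkdir -p pics
cat > h.py <<'E'
import numpy as np,cv2
from station import observe,eyes,job_done
from scipy.spatial.transform import Rotation as R
def cloud(name):
    i=eyes.camera_info(name); p,d=eyes.read_camera(name)
    K=np.array(i["K"]);h,w=d.shape
    u,v=np.meshgrid(np.arange(w),np.arange(h))
    pts=np.stack([u,v],-1).reshape(-1,1,2).astype(np.float64)
    n=cv2.undistortPoints(pts,K,np.array([i["k1"],0,0,0.])).reshape(h,w,2)
    c=np.concatenate([n*d[...,None],d[...,None]],-1)
    M=R.from_rotvec(np.array(i["rvec"]).ravel()).as_matrix()
    W=(c-np.array(i["tvec"]).ravel())@M
    W[d==0]=np.nan
    return p,d,W
def save(n,p): cv2.imwrite("pics/"+n,p[...,::-1])
E
python3 - <<'E'
from h import *
o=observe();print({k:np.round(v,3) for k,v in o.items()})
a=[]
for n in("scene","side"):
    p,d,W=cloud(n);np.savez(n,p=p,W=W);a.append(p)
save("a.png",cv2.resize(np.vstack(a),(800,1200))[:600]) if 0 else (save("a.png",a[0]),save("b.png",a[1]))
E
```

```text
{'time_s': np.float64(0.0), 'joint_pos': array([-1.37 ,  0.308,  1.508, -0.   ,  1.328, -0.074]), 'qd': array([-0.001,  0.001,  0.   , -0.   , -0.001,  0.   ]), 'joint_torque': array([ 0.0000e+00, -4.5756e+01, -2.5192e+01, -0.0000e+00,  1.3000e-02,
       -0.0000e+00]), 'ee_pos': array([ 0.156, -0.553,  0.241]), 'eef_rot': array([ 0.991,  0.137, -0.   , -0.001]), 'contact_force': array([-0.799, -0.229, -0.159]), 'moment': array([-0.026, -0.039,  0.016]), 'grip_force': np.float64(0.0), 'gripper_width': np.float64(1.001)}
```

View pics/a.png

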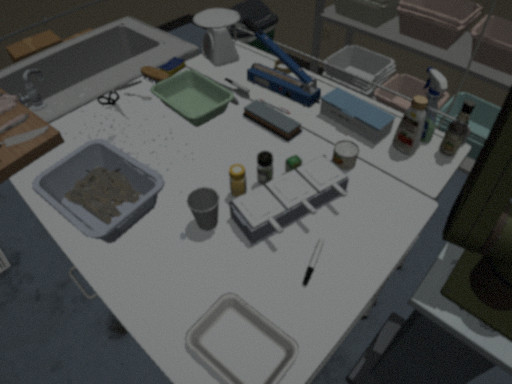

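View pics/b.png

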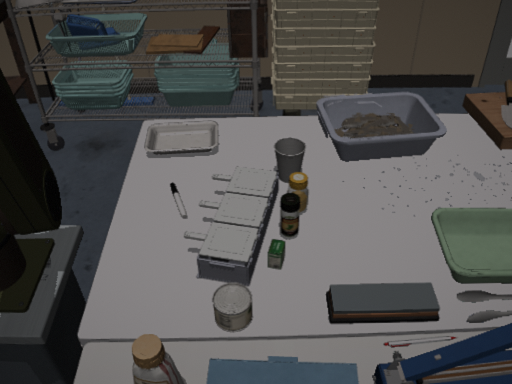

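The scene view shows the caps near (256,205), (292,188) and (325,173), the cup at (204,208), and the tin at (345,155). The side view shows the caps at (250,182), (242,210) and (230,242), with tabs on their left. Next I fit the caddy pose from the depth.

```bash
cat > fit.py <<'E'
from h import *
from scipy.optimize import minimize
def inside(q,s=0.0):
    x,y=q.T  # caddy coords; plates: hinge x=+.05; plate x from -.052 to .05; tabs to -.100
    r=np.full(len(q),9.)
    for c in(.104,0,-.104):
        for cx,hx,hy in((-.001,.051,.049),(-.076,.024,.007)):
            dx=np.abs(x-cx)-hx;dy=np.abs(y-c)-hy
            r=np.minimum(r,np.hypot(np.maximum(dx,0),np.maximum(dy,0))+np.minimum(np.maximum(dx,dy),0))
    return r
boxes={"scene":(225,150,355,235),"side":(182,160,285,262)}
for n,b in boxes.items():
    z=np.load(n+".npz");W=z["W"];p=z["p"].astype(int)
    m=np.zeros(W.shape[:2],bool);m[b[1]:b[3],b[0]:b[2]]=1
    with np.errstate(invalid='ignore'): m&=(W[...,2]>.057)&(W[...,2]<.077)&(p.min(-1)>85)
    P=W[m]
    _,l,st,ce=cv2.connectedComponentsWithStats(m.astype(np.uint8))
    g=np.median(P[:,:2],0);P=P[np.hypot(*(P[:,:2]-g).T)<.22]
    u=[]
    for t0 in np.radians(np.arange(-60,61,10)):
        def f(v):
            c,s=np.cos(v[2]),np.sin(v[2]);q=(P[:,:2]-v[:2])@np.array([[c,-s],[s,c]])
            r=inside(q)
            # coverage of tab centres / corners too
            from scipy.spatial import cKDTree
            return np.mean(np.minimum(np.maximum(r,0),.02))*1e3+cov(q)
        T=np.array([[x,c+y] for c in(.104,0,-.104) for x,y in [(-.095,0),(-.08,0),(-.065,0)]+[(a,b) for a in(-.045,0,.04) for b in(-.04,0,.04)]])
        from scipy.spatial import cKDTree
        def cov(q): return np.mean(np.minimum(cKDTree(q).query(T)[0],.02))*1e3
        r=minimize(f,[*g,t0],method="Nelder-Mead",options=dict(xatol=1e-4,fatol=1e-4,initial_simplex=[[*g,t0],[g[0]+.03,g[1],t0],[g[0],g[1]+.03,t0],[*g,t0+.2]]))
        u.append((r.fun,*r.x))
    u=min(u);v=u[1:];print(n,len(P),np.round(u,4),"z",np.round(np.nanmedian(P[:,2]),4))
    c,s=np.cos(v[2]),np.sin(v[2])
    for nm,y in(("L",.104),("M",0),("R",-.104)):
        A=[np.round(np.array(v[:2])+np.array([[c,-s],[s,c]])@[x,y],4) for x in(.05,-.035,-.083)]
        print(nm,"hinge",A[0],"tap",A[1],"tab",A[2],"tabR",np.hypot(*A[2]).round(3))
E
python3 fit.py
python3 - <<'E'
from h import *
for n,ps in(("scene",[(204,208),(238,180),(265,165),(293,161),(345,155),(314,260),(256,205),(292,188),(325,173)]),("side",[(250,182),(242,210),(230,242),(233,300),(290,160),(298,190),(290,210),(277,250),(178,200)])):
    W=np.load(n+".npz")["W"]
    for u,v in ps: print(n,u,v,W[v,u].round(3))
E
```

```text
scene 3438 [ 1.0947  0.5405  0.131  -0.2665] z 0.0656
L hinge [0.6161 0.2181] tap [0.5341 0.2405] tab [0.4878 0.2532] tabR 0.55
M hinge [0.5888 0.1178] tap [0.5068 0.1402] tab [0.4605 0.1528] tabR 0.485
R hinge [0.5614 0.0175] tap [0.4794 0.0399] tab [0.4331 0.0525] tabR 0.436
side 4356 [ 1.0122  0.5417  0.1241 -0.2706] z 0.0688
L hinge [0.6177 0.211 ] tap [0.5358 0.2337] tab [0.4895 0.2465] tabR 0.548
M hinge [0.5899 0.1108] tap [0.508  0.1335] tab [0.4617 0.1463] tabR 0.484
R hinge [0.5621 0.0105] tap [0.4802 0.0333] tab [0.4339 0.0461] tabR 0.436
scene 204 208 [0.688 0.313 0.027]
scene 238 180 [0.657 0.211 0.078]
scene 265 165 [0.631 0.131 0.093]
scene 293 161 [0.612 0.031 0.049]
scene 345 155 [ 0.512 -0.09   0.052]
scene 314 260 [0.377 0.236 0.013]
scene 256 205 [0.57  0.234 0.065]
scene 292 188 [0.537 0.13  0.069]
scene 325 173 [0.506 0.023 0.066]
side 250 182 [0.563 0.221 0.068]
side 242 210 [0.544 0.118 0.07 ]
side 230 242 [0.519 0.02  0.069]
side 233 300 [ 0.527 -0.12   0.055]
side 290 160 [0.663 0.289 0.082]
side 298 190 [0.674 0.177 0.076]
side 290 210 [0.649 0.09  0.092]
side 277 250 [0.617 0.013 0.049]
side 178 200 [0.382 0.225 0.014]
```

```bash
cat > plan.py <<'E'
import sys
from h import *
# plan.py x y z yaw : remaining tool-frame shift mm & turn
t=list(map(float,sys.argv[1:5]));o=observe();r=R.from_quat(o["eef_rot"])
x=r.as_matrix()[:,0];yaw=np.arctan2(x[1],x[0])
print("ee",o["ee_pos"].round(4),"yaw",yaw.round(4),"tilt",r.as_matrix()[2].round(4),"q",o["joint_pos"].round(2),"t",round(float(o["time_s"]),2))
print("shift mm",(r.inv().apply(np.array(t[:3])-o["ee_pos"])*1000).round(1),"turn",round(yaw-t[3],4),"F",o["contact_force"].round(2))
E
python3 plan.py .40 -.25 .24 .1
python3 - <<'E'
from h import *
for n in("scene","side"):
    W=np.load(n+".npz")["W"].reshape(-1,3)
    m=(W[:,2]>.11)&(W[:,2]<.5)&(W[:,0]>-.0)&(W[:,0]<.8)&(W[:,1]>-.7)&(W[:,1]<.5)
    Q=W[m]; u,c=np.unique((Q[:,:2]//.05*.05).round(2),axis=0,return_counts=True)
    print(n,[(*a,b,Q[((Q[:,:2]//.05*.05).round(2)==a).all(1),2].max().round(2)) for a,b in zip(u.tolist(),c) if b>5])
E
```

```text
ee [ 0.1559 -0.5528  0.2415] yaw 0.2748 tilt [ 1.0e-04 -1.9e-03 -1.0e+00] q [-1.37  0.31  1.51  0.    1.33 -0.07] t 0.1
shift mm [ 317.1 -225.2    1.9] turn 0.1748 F [-0.21 -0.28  0.14]
scene [(0.0, 0.0, np.int64(42), np.float64(0.15)), (0.0, 0.05, np.int64(490), np.float64(0.22)), (0.05, -0.05, np.int64(8), np.float64(0.25)), (0.05, 0.0, np.int64(213), np.float64(0.26)), (0.05, 0.05, np.int64(974), np.float64(0.31)), (0.1, 0.0, np.int64(447), np.float64(0.4)), (0.1, 0.05, np.int64(2148), np.float64(0.35)), (0.15, -0.1, np.int64(140), np.float64(0.44)), (0.15, -0.05, np.int64(434), np.float64(0.44)), (0.15, 0.0, np.int64(1207), np.float64(0.44)), (0.15, 0.05, np.int64(959), np.float64(0.35)), (0.15, 0.1, np.int64(16), np.float64(0.21)), (0.25, -0.4, np.int64(297), np.float64(0.2)), (0.3, -0.4, np.int64(130), np.float64(0.2)), (0.35, -0.55, np.int64(267), np.float64(0.44)), (0.35, -0.45, np.int64(81), np.float64(0.22)), (0.35, -0.4, np.int64(154), np.float64(0.22)), (0.35, -0.35, np.int64(41), np.float64(0.19)), (0.35, -0.3, np.int64(132), np.float64(0.19)), (0.4, -0.45, np.int64(173), np.float64(0.23)), (0.4, -0.4, np.int64(216), np.float64(0.23)), (0.4, -0.35, np.int64(54), np.float64(0.19)), (0.4, -0.3, np.int64(331), np.float64(0.19)), (0.45, -0.45, np.int64(22), np.float64(0.23))]
side [(0.05, -0.05, np.int64(162), np.float64(0.21)), (0.05, 0.0, np.int64(13), np.float64(0.12)), (0.1, -0.1, np.int64(334), np.float64(0.3)), (0.1, -0.05, np.int64(518), np.float64(0.23)), (0.15, -0.1, np.int64(1911), np.float64(0.45)), (0.15, -0.05, np.int64(2025), np.float64(0.48)), (0.15, 0.0, np.int64(1176), np.float64(0.48)), (0.15, 0.05, np.int64(371), np.float64(0.35)), (0.35, -0.35, np.int64(222), np.float64(0.19)), (0.35, -0.3, np.int64(13), np.float64(0.19)), (0.4, -0.35, np.int64(1358), np.float64(0.2)), (0.4, -0.3, np.int64(223), np.float64(0.19))]
```

>>> apply_moves(
  steps=[
    [[0,0,-40],0,0],
    [[0,0,-40],0,0],
    [[0,0,-40],0,0],
  ],
)

```text
time_s: 0.4
ee_pos: [0.1559, -0.5529, 0.3628]
eef_rot: [0.991, 0.137, -0.0, -0.001]
contact_force: [-0.1, -0.9, 0.9]
gripper_width: 0.514
grip_force: 0.0
```

>>> apply_moves(
  steps=[
    [[40,-28,0],0,0],
    [[40,-28,0],0,0],
    [[40,-28,0],0,0],
    [[40,-28,0],0,0],
    [[40,-28,0],0,0],
    [[40,-28,0],0,0],
    [[40,-28,0],0,0],
    [[38,-28,0],0,0],
  ],
)

```text
time_s: 1.2
ee_pos: [0.402, -0.2496, 0.362]
eef_rot: [0.991, 0.137, -0.0, -0.0]
contact_force: [1.0, 0.2, 1.0]
gripper_width: 0.004
grip_force: 0.0
```

```bash
python3 plan.py .42 .13 .36 -.268
```

```text
ee [ 0.402  -0.2496  0.362 ] yaw 0.2747 tilt [-1.e-04 -3.e-04 -1.e+00] q [-0.65  0.09  1.5   0.    1.56  0.65] t 1.2
shift mm [ 120.3 -360.5    2.1] turn 0.5427 F [0.98 0.19 1.02]
```

>>> apply_moves(
  steps=[
    [[15,-45,0],0,0],
    [[15,-45,0],0,0],
    [[15,-45,0],0,0],
    [[15,-45,0],0,0],
    [[15,-45,0],0,0],
    [[15,-45,0],0,0],
    [[15,-45,0],0,0],
    [[15,-45,0],0,0],
  ],
)

```text
time_s: 2.0
ee_pos: [0.4184, 0.1294, 0.3621]
eef_rot: [0.991, 0.137, -0.0, 0.0]
contact_force: [0.9, -0.3, -0.2]
gripper_width: -0.0
grip_force: 0.0
```

>>> apply_moves(
  steps=[
    [[0,0,0],0.136,0],
    [[0,0,0],0.136,0],
    [[0,0,0],0.136,0],
    [[0,0,0],0.135,0],
    [[0,0,0],0,0],
  ],
)

```text
time_s: 2.5
ee_pos: [0.4187, 0.1276, 0.3619]
eef_rot: [0.991, -0.134, -0.0, 0.0]
contact_force: [-0.5, -0.7, -0.7]
gripper_width: -0.002
grip_force: 0.0
```

```bash
python3 plan.py .535 .237 .2 -.268
python3 - <<'E'
from h import *
p,d,W=cloud("wrist");np.savez("wrist",p=p,W=W);save("w.png",p)
E
```

```text
ee [0.4187 0.1276 0.3619] yaw -0.2682 tilt [-9.e-04  5.e-04 -1.e+00] q [0.2  0.03 1.55 0.   1.55 2.04] t 2.5
shift mm [  83.3 -136.4  161.7] turn -0.0002 F [-0.5  -0.66 -0.69]
```

View pics/w.png

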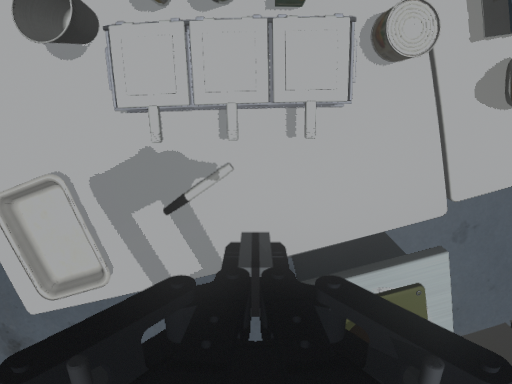

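The wrist view shows all three caps, with tabs at (155,125), (232,121) and (311,119), lined up with the tool to within about 2 degrees. I'll refit on this view.

```bash
sed 's/^boxes=.*/boxes={"wrist":(105,14,360,146)}/' fit.py > fitw.py; python3 fitw.py
python3 - <<'E'
from h import *
z=np.load("wrist.npz");W=z["W"]
for u,v in[(155,134),(232,132),(311,130),(158,98),(230,98),(311,97),(410,28),(200,185)]: print(u,v,W[v,u].round(4))
E
```

```text
wrist 21838 [ 0.7336  0.5442  0.1262 -0.2543] z 0.0678
L hinge [0.6188 0.2143] tap [0.5365 0.2357] tab [0.4901 0.2477] tabR 0.549
M hinge [0.5926 0.1136] tap [0.5104 0.135 ] tab [0.4639 0.1471] tabR 0.487
R hinge [0.5665 0.013 ] tap [0.4842 0.0343] tab [0.4377 0.0464] tabR 0.44
155 134 [0.481  0.2485 0.0681]
232 132 [0.4556 0.1478 0.0689]
311 130 [0.4308 0.0459 0.0701]
158 98 [0.5243 0.2289 0.068 ]
230 98 [0.4984 0.1381 0.0675]
311 97 [0.4721 0.036  0.0675]
410 28 [ 0.5256 -0.1134  0.055 ]
200 185 [0.3858 0.2249 0.0137]
```

```bash
python3 plan.py .5365 .2357 .1 -.2543
```

```text
ee [0.4188 0.1275 0.3619] yaw -0.2652 tilt [-8.e-04  3.e-04 -1.e+00] q [0.2  0.03 1.55 0.   1.55 2.04] t 2.55
shift mm [  85.5 -135.3  261.8] turn -0.0109 F [ 0.17 -0.52 -1.  ]
```

>>> apply_moves(
  steps=[
    [[28,-38,0],0,0],
    [[28,-38,0],0,0],
    [[20,-36,0],0,0],
    [[9,-23,40],-0.011,0],
    [[0,0,50],0,0],
    [[0,0,50],0,0],
    [[0,0,50],0,0],
    [[0,0,45],0,0],
  ],
)

```text
time_s: 3.35
ee_pos: [0.5361, 0.2348, 0.1248]
eef_rot: [0.992, -0.127, -0.001, 0.0]
contact_force: [0.0, 0.6, -0.4]
gripper_width: 0.007
grip_force: 0.0
```

>>> apply_moves(
  steps=[
    [[0,0,27],0,0],
    [[0,0,0],0,0],
    [[0,0,0],0,0],
  ],
)

```text
time_s: 3.65
ee_pos: [0.5371, 0.2351, 0.1003]
eef_rot: [0.992, -0.128, -0.0, 0.0]
contact_force: [0.5, 0.0, 1.0]
gripper_width: -0.001
grip_force: 0.0
```

```bash
python3 plan.py .5365 .2357 .085 -.2543
```

```text
ee [0.5371 0.2351 0.1003] yaw -0.2558 tilt [-7.e-04  4.e-04 -1.e+00] q [0.34 0.46 1.66 0.   1.02 2.17] t 3.65
shift mm [-0.7 -0.4 15.3] turn -0.0015 F [0.47 0.04 1.04]
```

>>> apply_moves(
  steps=[
    [[0,0,14],0,0],
    [[0,0,3],0,0],
    [[0,0,2],0,0],
    [[0,0,2],0,0],
    [[0,0,0],0,0],
  ],
)

```text
time_s: 4.15
ee_pos: [0.5373, 0.2353, 0.0801]
eef_rot: [0.992, -0.128, 0.001, -0.0]
contact_force: [0.5, -0.4, 0.8]
gripper_width: 0.002
grip_force: 0.0
```

>>> apply_moves(
  steps=[
    [[0,0,2],0,0],
    [[0,0,0],0,0],
  ],
)

```text
time_s: 4.35
ee_pos: [0.537, 0.2352, 0.0775]
eef_rot: [0.992, -0.128, 0.0, -0.0]
contact_force: [1.1, 0.1, 0.1]
gripper_width: 0.002
grip_force: 0.1
```

>>> apply_moves(
  steps=[
    [[0,0,2],0,0],
    [[0,0,0],0,0],
  ],
)

```text
time_s: 4.55
ee_pos: [0.5368, 0.2352, 0.0751]
eef_rot: [0.992, -0.128, -0.0, 0.0]
contact_force: [-0.2, 0.8, 1.5]
gripper_width: -0.001
grip_force: 0.3
```

>>> apply_moves(
  steps=[
    [[0,0,2],0,0],
    [[0,0,0],0,0],
  ],
)

```text
time_s: 4.75
ee_pos: [0.5369, 0.2352, 0.0737]
eef_rot: [0.992, -0.128, 0.0, -0.0]
contact_force: [-1.7, -0.4, 3.6]
gripper_width: 0.001
grip_force: 2.0
```

>>> apply_moves(
  steps=[
    [[0,0,2],0,0],
    [[0,0,0],0,0],
  ],
)

```text
time_s: 4.95
ee_pos: [0.537, 0.2353, 0.0732]
eef_rot: [0.992, -0.128, 0.0, -0.0]
contact_force: [-3.8, -0.0, 13.2]
gripper_width: -0.004
grip_force: 6.9
```

>>> apply_moves(
  steps=[
    [[0,0,2],0,0],
    [[0,0,0],0,0],
  ],
)

```text
time_s: 5.15
ee_pos: [0.537, 0.2353, 0.0727]
eef_rot: [0.992, -0.128, 0.001, -0.0]
contact_force: [-7.2, -1.8, 23.5]
gripper_width: -0.003
grip_force: 12.0
```

>>> apply_moves(
  steps=[
    [[0,0,-7],0,0],
    [[0,0,-25],0,0],
    [[0,35,0],0,0],
    [[0,35,0],0,0],
    [[0,34,0],0,0],
    [[0,0,15],0,0],
    [[0,0,4],0,0],
    [[0,0,0],0,0],
  ],
)

```text
time_s: 5.95
ee_pos: [0.51, 0.1346, 0.0816]
eef_rot: [0.992, -0.128, -0.001, 0.0]
contact_force: [0.1, 0.1, -0.0]
gripper_width: 0.001
grip_force: 0.0
```

```bash
python3 plan.py .5104 .1350 .079 -.2543
```

```text
ee [0.51   0.1346 0.0816] yaw -0.2574 tilt [-1.5e-03  5.0e-04 -1.0e+00] q [0.18 0.42 1.81 0.   0.92 2.01] t 5.95
shift mm [ 0.3 -0.5  2.6] turn -0.0031 F [ 0.15  0.05 -0.  ]
```

>>> apply_moves(
  steps=[
    [[0,0,3],0,0],
    [[0,0,0],0,0],
  ],
)

```text
time_s: 6.15
ee_pos: [0.5107, 0.1352, 0.0792]
eef_rot: [0.992, -0.128, 0.0, -0.0]
contact_force: [0.5, -0.6, 0.5]
gripper_width: 0.001
grip_force: 0.0
```

>>> apply_moves(
  steps=[
    [[0,0,2],0,0],
    [[0,0,0],0,0],
  ],
)

```text
time_s: 6.35
ee_pos: [0.5108, 0.1352, 0.0788]
eef_rot: [0.992, -0.128, 0.001, -0.0]
contact_force: [-3.1, -0.6, 9.9]
gripper_width: -0.0
grip_force: 5.2
```

>>> apply_moves(
  steps=[
    [[0,0,1],0,0],
    [[0,0,0],0,0],
  ],
)

```text
time_s: 6.55
ee_pos: [0.5108, 0.1352, 0.0787]
eef_rot: [0.992, -0.128, 0.001, -0.0]
contact_force: [-5.9, -0.5, 17.6]
gripper_width: -0.004
grip_force: 8.9
```

The middle cap is rigid at 0.079, while the left one sank to about 0.073. I'll tap the right one too, as asked.

>>> apply_moves(
  steps=[
    [[0,0,-5],0,0],
    [[0,0,-25],0,0],
    [[0,35,0],0,0],
    [[0,35,0],0,0],
    [[0,34,0],0,0],
    [[0,0,22],0,0],
    [[0,0,5],0,0],
    [[0,0,0],0,0],
  ],
)

```text
time_s: 7.35
ee_pos: [0.4838, 0.0341, 0.0793]
eef_rot: [0.992, -0.128, -0.0, 0.0]
contact_force: [-0.9, -0.3, -0.9]
gripper_width: -0.001
grip_force: 0.0
```

>>> apply_moves(
  steps=[
    [[0,0,2],0,0],
    [[0,0,0],0,0],
  ],
)

```text
time_s: 7.55
ee_pos: [0.4843, 0.0344, 0.0788]
eef_rot: [0.992, -0.127, 0.0, 0.0]
contact_force: [-4.1, -2.6, 13.0]
gripper_width: 0.003
grip_force: 6.7
```

```bash
python3 plan.py .4842 .0343 .079 -.2543
```

```text
ee [0.4843 0.0344 0.0788] yaw -0.2556 tilt [ 8.e-04  4.e-04 -1.e+00] q [-0.02  0.38  1.9  -0.    0.86  1.81] t 7.55
shift mm [-0.1  0.1 -0.2] turn -0.0013 F [-4.13 -2.56 13.01]
```

Only the left cap gives. I'm going to its tab.

>>> apply_moves(
  steps=[
    [[0,0,-5],0,0],
    [[0,0,-30],0,0],
    [[0,0,-40],0,0],
    [[-10,-45,0],0,0.5],
    [[-10,-45,0],0,0.5],
    [[-10,-45,0],0,0.5],
    [[-10,-45,0],0,0.5],
    [[-10,-27,0],0,0.5],
  ],
)

```text
time_s: 8.35
ee_pos: [0.4888, 0.2511, 0.1527]
eef_rot: [0.992, -0.127, 0.001, -0.001]
contact_force: [0.7, -1.2, 0.2]
gripper_width: 0.502
grip_force: 0.0
```

>>> apply_moves(
  steps=[
    [[0,0,0],0,0.5],
    [[0,0,0],0,0.5],
  ],
)

```text
time_s: 8.55
ee_pos: [0.4877, 0.2479, 0.1521]
eef_rot: [0.992, -0.127, -0.0, 0.0]
contact_force: [-0.1, -0.6, -0.1]
gripper_width: 0.498
grip_force: 0.0
```

```bash
python3 plan.py .4872 .2485 .057 -.2543
python3 - <<'E'
from h import *
p,d,W=cloud("wrist");save("w2.png",p);np.savez("wrist2",p=p,W=W)
E
```

```text
ee [0.4877 0.2479 0.1521] yaw -0.2541 tilt [-3.e-04  6.e-04 -1.e+00] q [ 0.39  0.35  1.69 -0.    1.1   2.22] t 8.55
shift mm [-0.6 -0.5 95.1] turn 0.0002 F [-0.13 -0.57 -0.07]
```

View pics/w2.png

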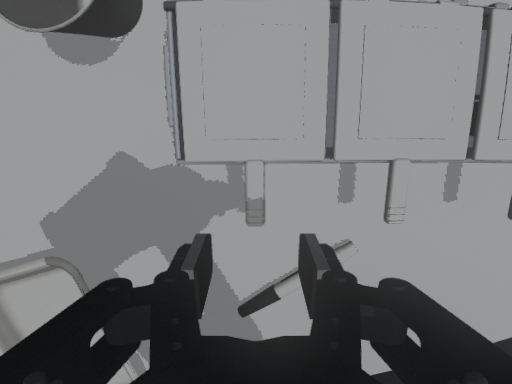

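The left tab is at column 256, centred between the fingers (about 205 and 305), and the cap is shut. I'm descending to it.

>>> apply_moves(
  steps=[
    [[0,0,40],0,0.5],
    [[0,0,35],0,0.5],
    [[0,0,20],0,0.5],
    [[0,0,0],0,0.5],
    [[0,0,0],0,0.5],
  ],
)

```text
time_s: 9.1
ee_pos: [0.4884, 0.2459, 0.0575]
eef_rot: [0.992, -0.129, -0.0, 0.0]
contact_force: [0.7, -0.3, 0.4]
gripper_width: 0.503
grip_force: 0.0
```

>>> apply_moves(
  steps=[
    [[0,0,0],0,0],
    [[0,0,0],0,0],
    [[0,0,0],0,0],
    [[0,0,0],0,0],
    [[0,0,0],0,0],
    [[0,0,0],0,0],
  ],
)

```text
time_s: 9.7
ee_pos: [0.4896, 0.2476, 0.058]
eef_rot: [0.992, -0.128, 0.001, -0.001]
contact_force: [3.0, 3.1, -0.2]
gripper_width: 0.147
grip_force: 59.3
```

```bash
cat > arc.py <<'E'
from h import *
o=observe();r=R.from_quat(o["eef_rot"]);p=o["ee_pos"]
H=np.array([.6188,.2143]);x=r.as_matrix()[:2,0]
rx=-(H-p[:2])@x; rz=p[2]+.008-.062
print("grip rel hinge",rx*1e3,rz*1e3)
L=np.hypot(rx,rz);a0=np.arctan2(rz,-rx);a=np.arange(0,54.1,3)*np.pi/180+a0
X=-L*np.cos(a)*1e3;Z=L*np.sin(a)*1e3
for i in range(len(a)-1):print(3*(i+1),(X[i+1]-X[i]).round(1),-(Z[i+1]-Z[i]).round(1))
E
python3 arc.py
```

```text
grip rel hinge -133.42955589606157 3.9849674072644086
3 0.4 -7.0
6 0.8 -6.9
9 1.1 -6.9
12 1.5 -6.8
15 1.8 -6.7
18 2.2 -6.6
21 2.5 -6.5
24 2.9 -6.4
27 3.2 -6.2
30 3.5 -6.0
33 3.8 -5.8
36 4.1 -5.6
39 4.4 -5.4
42 4.7 -5.2
45 5.0 -4.9
48 5.2 -4.7
51 5.4 -4.4
54 5.7 -4.1
```

>>> apply_moves(
  steps=[
    [[0.4,0,-7],0,0],
    [[0.8,0,-6.9],0,0],
    [[1.1,0,-6.9],0,0],
    [[1.5,0,-6.8],0,0],
    [[1.8,0,-6.7],0,0],
    [[2.2,0,-6.6],0,0],
    [[0,0,0],0,0],
  ],
)

```text
time_s: 10.4
ee_pos: [0.4965, 0.2457, 0.0982]
eef_rot: [0.992, -0.128, 0.0, -0.001]
contact_force: [4.4, 4.7, -5.3]
gripper_width: 0.15
grip_force: 58.6
```

```bash
python3 arc.py|head -1; python3 plan.py .49 .2477 .1 -.255|tail -1
```

```text
grip rel hinge -126.29045126247956 44.23853214056042
shift mm [-6.8 -0.3 -1.8] turn -0.0023 F [ 4.41  4.68 -5.26]
```

>>> apply_moves(
  steps=[
    [[2.5,0,-6.5],0,0],
    [[2.9,0,-6.4],0,0],
    [[3.2,0,-6.2],0,0],
    [[3.5,0,-6.0],0,0],
    [[3.8,0,-5.8],0,0],
    [[4.1,0,-5.6],0,0],
    [[0,0,0],0,0],
  ],
)

```text
time_s: 11.1
ee_pos: [0.5149, 0.241, 0.1338]
eef_rot: [0.992, -0.128, -0.001, -0.001]
contact_force: [3.3, 5.1, -7.8]
gripper_width: 0.149
grip_force: 58.6
```

>>> apply_moves(
  steps=[
    [[4.4,0,-5.4],0,0],
    [[4.7,0,-5.2],0,0],
    [[5.0,0,-4.9],0,0],
    [[5.2,0,-4.7],0,0],
    [[3.6,0,-2.9],0,0],
    [[0,0,0],0,0],
    [[0,0,0],0,0],
  ],
)

```text
time_s: 11.8
ee_pos: [0.535, 0.2358, 0.1555]
eef_rot: [0.992, -0.129, -0.003, -0.001]
contact_force: [0.7, 8.3, -8.7]
gripper_width: 0.144
grip_force: 58.5
```

```bash
python3 arc.py|head -1
python3 - <<'E'
from h import *
a=[]
for n in("scene","side","wrist"):
    p,d,W=cloud(n);np.savez(n+"3",p=p,W=W);a.append(p)
save("c.png",cv2.resize(np.hstack([a[0][120:270,170:370],a[1][130:280,140:340]]),(800,300),interpolation=2)); save("d.png",a[2])
E
```

```text
grip rel hinge -86.47333351395262 101.4861453119318
```

View pics/c.png

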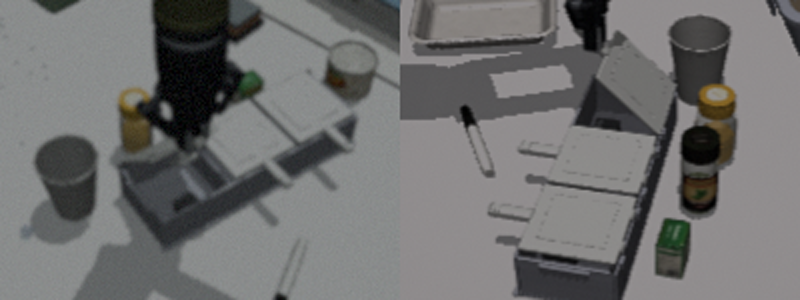

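View pics/d.png

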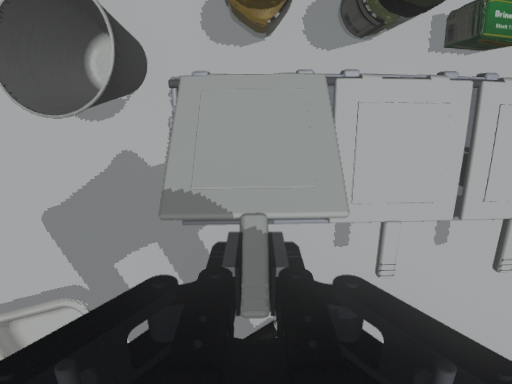

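The left cap is open and its tab is still between the pads (wrist view, 255,265). The other caps are shut and nothing around them has moved. Next I measure the cap angle.

Run:
```python
from h import *
for n,(a,b,c,d) in {"wrist3":(195,100,310,185),"wrist3 ":(360,110,440,195)}.items():
    W=np.load(n.strip()+".npz")["W"][b:d,a:c].reshape(-1,3);W=W[~np.isnan(W[:,0])]
    nv=np.linalg.svd(W-W.mean(0),full_matrices=False)[2][2];print(np.degrees(np.arccos(abs(nv[2]))),W.mean(0))
o=observe();print(o["qd"].round(3),o["grip_force"],o["contact_force"],o["ee_pos"],o["time_s"])
```

```text
44.93813319688089 [0.58197806 0.22408167 0.10573754]
0.1099837032138414 [0.5435574  0.1266505  0.06837908]
[ 0.001  0.001 -0.001  0.001  0.001  0.   ] 58.513843417167664 [ 1.19830552  7.87890204 -9.31767533] [0.53502142 0.23578246 0.15546834] 11.95
```

>>> apply_moves(
  steps=[
    [[2.7,0,-2.2],0,0],
    [[2.7,0,-2.2],0,0],
    [[2.8,0,-2.1],0,0],
    [[2.8,0,-2.1],0,0],
    [[2.9,0,-1.9],0,0],
    [[0,0,0],0,0],
    [[0,0,0],0,0],
    [[0,0,0],0,0],
  ],
)

```text
time_s: 12.75
ee_pos: [0.5472, 0.2326, 0.165]
eef_rot: [0.992, -0.128, -0.004, -0.001]
contact_force: [0.5, 9.1, -11.8]
gripper_width: 0.146
grip_force: 58.6
```

```bash
cat > m.py <<'E'
from h import *
p,d,V=cloud("wrist");save("e.png",p)
W=V[100:175,200:305].reshape(-1,3);W=W[~np.isnan(W[:,0])]
nv=np.linalg.svd(W-W.mean(0),full_matrices=False)[2][2];print(np.degrees(np.arccos(abs(nv[2]))),W.mean(0),np.std((W-W.mean(0))@nv))
o=observe();print(o["qd"].round(3),o["grip_force"],o["contact_force"],o["ee_pos"],o["time_s"])
E
python3 m.py; python3 arc.py|head -1
```

```text
51.35153416647879 [0.59489561 0.22083022 0.09865513] 0.0005139399028086042
[ 0.001  0.001  0.001  0.    -0.    -0.001] 58.562993535306305 [ -0.79863414   9.48525237 -12.38276226] [0.54718217 0.23259265 0.16501637] 12.8
grip rel hinge -73.91192080987666 111.01636933705849
```

>>> apply_moves(
  steps=[
    [[0,0,0],0,0],
    [[0,0,0],0,0],
    [[0,0,0],0,0],
    [[0,0,0],0,0],
    [[0,0,0],0,0],
    [[0,0,0],0,0],
    [[0,0,0],0,0],
    [[0,0,0],0,0],
  ],
)

```text
time_s: 13.6
ee_pos: [0.5471, 0.2326, 0.165]
eef_rot: [0.992, -0.128, -0.004, -0.001]
contact_force: [0.3, 9.1, -11.0]
gripper_width: 0.142
grip_force: 58.6
```

```bash
python3 m.py; python3 -c "
from station import job_done
print(job_done())"
```

```text
51.32556207803598 [0.59488793 0.22083417 0.0986534 ] 0.000514682852445127
[0.001 0.    0.001 0.001 0.001 0.001] 58.561671681236476 [ -0.59236968  10.16284402 -11.51695964] [0.54715709 0.23259844 0.16500482] 13.65
the job is handed in; nothing more can be done
None
```

I tapped the caps left to right: the left one gave, the middle and right were rigid. The left cap is now held still by its tab at about 51°, the other two are shut, nothing around the caddy was seen to move, and I handed the job in at 13.65 s.

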